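# Pop open the wide worktop caddy

## Task

Open the wide one of the two white caddies for the kitchen scraps: with the tips of the shut fingers, press its lid down once on the middle of the ribbed pad until its push-push latch lets go, without forcing it, then take the hand away so that the lid springs up by itself, and see that it stays fully up. Do not push the raised lid down again, leave the narrow caddy shut and untouched, and pick up or shift nothing else.

Things in the scene. Friction and masses are not known exactly. Their poses are not given: they have to be found in the camera images.
- wide_caddy: the wide caddy: white plastic box fixed to the worktop, 130 mm wide (y) x 120 deep (x) x 115 high. Origin: centre of its underside; z up, x from its front to its hinge side. Front towards the robot, up to 0.25 rad askew. Its top is a flat lid, 116 wide x 96 long, flush inside a 5 mm frame. Hinge: along the rear, 42 mm behind the centre, at the lid's top; the front edge swings up and back
- wide_press (a point): the middle of the ribbed press pad on the wide caddy's lid, on the upper face: 36 mm (across) x 18 mm, midway across the lid, 28 mm from its front edge, 68 mm from the hinge line; 115 mm above the worktop with the lid shut. Moves with the lid and has its axes
- wide_lid (a joint): the wide caddy's lid angle (rad): 0 (within 0.01) = shut, latched (at the start); negative = pressed in; positive = open. Push-push latch: pressed at the pad with 6 to 8 N it gives way and releases at -0.057 (4 mm at the pad; hard stop at -0.073, 5 mm); let go, it rises by itself in about 2 s to about 1.27 and stays. Pressed part way it stays latched; pushed fully down again it latches shut
- narrow_caddy: the narrow caddy: white plastic box fixed to the worktop, 70 mm wide (y) x 120 deep (x) x 115 high. Origin: centre of its underside; z up, x from its front to its hinge side. Front towards the robot, up to 0.25 rad askew. Its top is a flat lid, 56 wide x 96 long, flush inside a 5 mm frame. Hinge: along the rear, 42 mm behind the centre, at the lid's top; the front edge swings up and back
- narrow_press (a point): the middle of the ribbed press pad on the narrow caddy's lid, on the upper face: 36 mm (across) x 18 mm, midway across the lid, 28 mm from its front edge, 68 mm from the hinge line; 115 mm above the worktop with the lid shut. Moves with the lid and has its axes
- narrow_lid (a joint): the narrow caddy's lid angle (rad): 0 (within 0.01) = shut, latched (at the start); negative = pressed in; positive = open. Push-push latch: pressed at the pad with 6 to 8 N it gives way and releases at -0.057 (4 mm at the pad; hard stop at -0.073, 5 mm); let go, it rises by itself in about 2 s to about 1.27 and stays. Pressed part way it stays latched; pushed fully down again it latches shut
- onion: bystander: brown onion, 78 mm across, 85 mm high, standing loose; origin at the centre of its underside
- tumbler: bystander: steel tumbler, 65 mm across, 74 mm high, standing loose; origin at the centre of its underside

How it is judged:
On the way, in this order (a step that is already met when the one before it is completed fails the run):
1. the fingertips press the wide caddy's lid in at its ribbed pad (within 18 mm of the pad's middle), far enough to release the latch (value of joint wide_lid below -0.05 rad and contact force between the fingers and wide_caddy above 0.5 N and horizontal distance between the grasp point and wide_press below 0.018 m), for 0.02 s.
2. the wide caddy's lid has sprung up and stays up for a second with the robot clear of it (value of joint wide_lid above 1.1 rad and contact force between each of the fingers, the arm and wide_caddy below 0.1 N), for 1 s.
At the end, for the whole second after the job is handed in: The wide caddy's lid stands open beyond 1.1 rad and is at rest (slower than 0.1 rad/s), the narrow caddy's lid is still shut (within 0.03 rad), and the onion and the tumbler are within 30 mm of where they stood (value of joint wide_lid above 1.1 rad and velocity of joint wide_lid between -0.1 and 0.1 rad/s and value of joint narrow_lid between -0.03 and 0.03 rad and distance of each of onion, tumbler from where it was at the start of the episode below 0.03 m); the robot touches nothing.
It fails at once if the narrow caddy is touched with more than 1 N, or its lid is pressed in or comes open (contact force between any of the fingers, the arm and narrow_caddy above 1 N or value of joint narrow_lid above 0.03 rad or value of joint narrow_lid below -0.03 rad).
It fails at once if the wide caddy is pressed with more than 40 N (contact force between any of the fingers, the arm and wide_caddy above 40 N).
It fails at once if the robot pushes the wide caddy's risen lid down again (value of joint wide_lid above 0.2 rad and velocity of joint wide_lid below -0.1 rad/s and contact force between any of the fingers, the arm and wide_caddy above 0.5 N).
It fails at once if a bystander is lifted, or shifted by more than 30 mm (distance of any of onion, tumbler from where it was at the start of the episode above 0.03 m or height (world z) of any of onion, tumbler above 0.02 m).
It also fails if it takes over 32 s, if anything falls off the work surface, if the arm or the gripper's body presses on something with over 40 N, if the wrist force passes 120 N, or if a joint passes its speed limit or range.

## Robot

A 7-joint arm with a two-finger parallel gripper is mounted at the origin on a cart in front of the work surface, level with it; the furniture and walls round the work are solid. World frame = base frame: x ahead of the robot, y to its left, z up, the work surface at z = 0. Lengths are in m, angles in rad, forces in N, time in s.
With the tool pointing down it reaches from about 0.425 to 0.925 m from the base axis. Payload 6.8 kg.
Tool frame: the origin (TCP) lies on the front face of the gripper's body, between the roots of the fingers; the fingertips stand 73 mm ahead of it and the grasp point (between the pads) lies r.pinch_z ahead of it (r.pinch_z is the distance from the TCP to the grasp point, in m); z points along the fingers, y is the direction in which the jaws open and shut (so a half turn about z gives the same grasp; the last joint's range is limited). The gripper opens to 85 mm and grips with 20 to 120 N. Pads are 22 mm wide; open, the fingers measure 114 mm over their backs; the gripper's body (76 mm by 85 mm) begins 54 mm behind the grasp point. The pads swing forward as they close: fully open they stand 13 mm farther back than shut.
Start: joints at [-1.331, 0.477, 0.022, 1.555, -0.011, 1.109, -0.083], TCP at [0.23, 0.635, 0.304] pointing down, gripper open.
Joint ranges: [-2.96, 2.96], [-0.34, 2.1], [-1.41, 1.46], [0.24, 2.44], [-1.37, 4.51], [0.17, 1.92], [-2.96, 2.96]. Speed limits (rad/s): [2.39, 2.39, 3.14, 3.14, 3.14, 3.14, 3.14].

## Interface

Orientations are given as a rotation vector (axis times angle).
In Python, from bench import readout, grab_frame, r, search_frame, masks_of, tip_of gives the robot as it stands.
- The arm moves only by the tool step_arm, never from a script. Its argument "commands" is a list of rows, each a list of 7 numbers: the shift along the tool's x, y, z as a fraction of full scale, then the turn, a rotation vector about the tool's x, y, z as a fraction of full scale, then the gripper's target within -1 to 1 (shut at 1, half-way at 0, fully open at -1). In form: [[tx, ty, tz, ax, ay, az, hand], ...]. A call has exactly 10 rows; each row is the pose to reach, as a shift and turn from the pose measured when the call began, along the tool's axes at that moment, turning the shorter way round; what a row does not reach only later rows make up. Full scale, the value 1, is 500 mm for a shift and 360 degrees for a turn. A row lasts 1/8 s, in which the tool goes at most 62.5 mm and 10.7 degrees, less where a joint would pass 70% of its speed; a pose out of reach is approached as far as the arm can. A call with a number of a shift or a turn outside -1 to 1 is refused whole. A call with a gripper value outside its range is refused whole. The fingers move at their own pace and stop on an object; "newtons" is the grip in N (left out, the last holds). Time passes only in rows, so rows that repeat a pose let the fingers close, or fill a call up. It gives the time, the measured TCP pose, the force and the opening at its end, in the units of the state.
- readout.get_obs(): the state, without advancing time (a new reading comes with each control period).
- grab_frame(name): name is "side" or "top"; returns a dict with "img" (384x512x3 uint8, red, green, blue), "K" (3x3 intrinsics, pixels), "D" ([k1, k2, p1, p2, k3] as OpenCV has them; the pictures are not rectified), "world_to_cam" (4x4, takes a point from world to camera coordinates). Camera axes: x right, y down, z forward; pixel columns grow to the right and rows downward; lengths in m; the calibration is good to about 2 mm. A picture is of the moment at which its call begins. There is no depth.
- r.hand_in(): hands the job in, once; it reports no verdict.
Trained networks look in a picture, given as the dict that the camera call returned (one of the last four; its "shot" number tells which), for a name from the list of things; names that differ only in an ending like _2 or _b are one class to them, and where a whole thing is asked for, a point or a joint stands for the part that bears it (a point fixed in the world has none). Each returns a list of dicts, best first, with "p" (0 to 1); they miss things now and then, are a little off and sometimes report something else, mostly with a low value. They report only what shows in the picture. A call takes as long as a camera call.
- search_frame(thing, picture): "extent" ([centre column, centre row, width, height] in pixels, round what is visible of it).
- masks_of(thing, picture): "pixels" (384x512 bool, what is visible of it) and "extent" ([centre column, centre row, width, height] in pixels, round what is visible of it).
- tip_of(thing, picture): "point" ([column, row] in pixels: a listed point, or the origin of a listed thing).
The state is a dict: "clock": time; "joints": joint angles; "qvel": joint speeds; "tau": joint torques, N m; "tcp_pos": TCP position; "orientation": TCP orientation; "contact_force": force on the tool from outside, world axes, zero at the start; "moment": the same for the moment, N m; "grip_width": finger opening in m.
Only numpy, scipy, OpenCV 4.12 (cv2) and the standard library are available. Lean on these libraries where they do the work, as an engineer would, in place of code of your own. Each camera call takes 0.05 s, during which the arm holds its last target. There are 200 camera calls.

## Working session

There is one attempt and no reset: what is moved stays moved. The work goes in short steps, Python scripts to look and compute and a tool call to move; the robot and the scene stay as the last step left them, time stands still between calls to the robot, and variables do not carry over. Pictures are saved under pics/ and viewed, about 8 in all and at most 12, crops included, and the job is handed in when it is done.

Besides the shell and the picture viewer there is one more tool, called after ">>>" as name([rows], argument=value, ...), one row to a line, values as JSON. step_arm: Moves the arm, as the interface text tells. Its arguments: {"type":"object","properties":{"commands":{"type":"array"},"newtons":{"type":"number"}},"required":["commands"]}

```bash
mkdir -p pics; python3 - <<'E'
from bench import *
import cv2,numpy as np
print(readout.get_obs(), r.pinch_z)
ims=[]
for n in("side","top"):
    f=grab_frame(n); ims.append(f["img"])
    print(n,f["world_to_cam"].round(3).tolist(),f["K"].round(1).tolist(),f["D"])
    for t in("wide_caddy","wide_press","narrow_press","narrow_caddy","onion","tumbler"):
        print(t,[(np.round(d["point"],1).tolist(),round(d["p"],2)) for d in tip_of(t,f)][:3],[(np.round(d["extent"]).tolist(),round(d["p"],2)) for d in search_frame(t,f)][:2])
for n,i in zip("st",ims): cv2.imwrite(f"pics/{n}0.png",i[...,::-1])
E
```

```text
{'clock': 0.0, 'joints': array([-1.33111406,  0.47783707,  0.02234428,  1.55646578, -0.01149082,
        1.10931067, -0.08308668]), 'qvel': array([ 6.45551544e-04, -1.10450451e-03, -6.17545991e-05, -1.88280019e-05,
        7.46634748e-04,  1.15368098e-03,  6.30378186e-04]), 'tau': array([ 1.16144010e-04, -5.96462059e+01,  1.60752151e+00, -2.81177258e+01,
        1.23855638e-02,  9.72627924e-03, -2.04780619e-06]), 'tcp_pos': array([0.22989949, 0.63414388, 0.30289485]), 'orientation': array([-5.43461526e-01, -3.09404898e+00,  2.95978255e-03]), 'contact_force': array([-0.84658519, -0.15170083, -0.44894528]), 'moment': array([ 0.02140349, -0.02927528,  0.00129929]), 'grip_width': 0.08583916980181182} 0.0539
side [[0.848, 0.53, -0.022, -0.531], [0.226, -0.399, -0.889, -0.034], [-0.479, 0.748, -0.458, 1.243], [0.0, 0.0, 0.0, 1.0]] [[409.3, 0.0, 255.0], [0.0, 409.3, 196.3], [0.0, 0.0, 1.0]] [-0.06481695  0.          0.          0.          0.        ]
wide_caddy [([258.8, 220.8], 0.81)] [([258.0, 206.0, 74.0, 72.0], 0.88)]
wide_press [([251.3, 178.5], 0.82)] [([256.0, 184.0, 58.0, 29.0], 0.
[... 368 characters left out ...]
-0.138, 0.605], [0.139, 0.011, -0.99, 1.238], [0.0, 0.0, 0.0, 1.0]] [[462.2, 0.0, 252.5], [0.0, 462.2, 191.4], [0.0, 0.0, 1.0]] [0.04709327 0.         0.         0.         0.        ]
wide_caddy [([235.6, 199.4], 0.94), ([296.9, 235.1], 0.44)] [([234.0, 195.0, 57.0, 48.0], 0.82)]
wide_press [([233.3, 203.6], 0.6)] [([234.0, 197.0, 42.0, 40.0], 0.97)]
narrow_press [([163.3, 193.9], 0.56)] [([168.0, 181.0, 26.0, 38.0], 0.71)]
narrow_caddy [([175.9, 183.6], 0.63)] [([171.0, 181.0, 42.0, 49.0], 0.74)]
onion [([340.3, 216.2], 0.89)] [([343.0, 218.0, 25.0, 28.0], 0.91), ([166.0, 180.0, 24.0, 39.0], 0.22)]
tumbler [([298.2, 235.3], 0.8), ([167.9, 188.4], 0.26)] [([300.0, 235.0, 22.0, 25.0], 0.56)]
```

```bash
cat > h.py <<'E'
import numpy as np,cv2
def ray(f,p):
    u=cv2.undistortPoints(np.array([[p]],float),f["K"],np.array(f["D"]))[0,0]
    T=f["world_to_cam"];R=T[:3,:3]
    return -R.T@T[:3,3],R.T@np.r_[u,1]
def atz(f,p,z):
    c,d=ray(f,p);return c+d*(z-c[2])/d[2]
def proj(f,P):
    T=f["world_to_cam"]
    return cv2.projectPoints(np.array(P,float).reshape(-1,1,3),cv2.Rodrigues(T[:3,:3])[0],T[:3,3],f["K"],np.array(f["D"]))[0][:,0]
E
python3 - <<'E'
from bench import *
from h import *
F={n:grab_frame(n) for n in("side","top")}
for n,f in F.items():
    for t,z in(("wide_caddy",0),("wide_press",.115),("narrow_press",.115),("narrow_caddy",0),("onion",0),("tumbler",0)):
        print(n,t,[atz(f,d["point"],z).round(3).tolist() for d in tip_of(t,f)][:2])
    for t in("wide_press","narrow_press"):
        m=masks_of(t,f)
        if m:
            c=cv2.findContours(m[0]["pixels"].astype(np.uint8),0,1)[0];c=max(c,key=cv2.contourArea)
            P=np.array([atz(f,p[0],.115)[:2] for p in c.astype(float)]).astype(np.float32)
            print(n,t,"lid rect",cv2.minAreaRect(P), m[0]["p"])
a=cv2.resize(F["top"]["img"][140:270,130:380],(800,416),interpolation=2)
b=cv2.resize(F["side"]["img"][110:310,120:370],(750,600),interpolation=2)
cv2.imwrite("pics/t1.png",a[...,::-1]);cv2.imwrite("pics/s1.png",b[...,::-1])
E
```

```text
side wide_caddy [[0.578, 0.09, 0.0]]
side wide_press [[0.557, 0.087, 0.115]]
side narrow_press [[0.616, 0.239, 0.115]]
side narrow_caddy [[0.621, 0.268, 0.0]]
side onion [[0.536, -0.223, 0.0]]
side tumbler [[0.479, -0.096, 0.0]]
side wide_press lid rect ((0.5864973068237305, 0.07222658395767212), (0.11448992788791656, 0.09500553458929062), 81.999755859375) 0.81
side narrow_press lid rect ((0.6282138228416443, 0.24698734283447266), (0.06455875188112259, 0.09908319264650345), 81.43380737304688) 0.59
top wide_caddy [[0.598, 0.073, 0.0]]
top wide_press [[0.561, 0.065, 0.115]]
top narrow_press [[0.605, 0.252, 0.115]]
top narrow_caddy [[0.635, 0.248, 0.0]]
top onion [[0.532, -0.22, 0.0]]
top tumbler [[0.488, -0.101, 0.0]]
top wide_press lid rect ((0.5884543657302856, 0.07538392394781113), (0.11618554592132568, 0.10059239715337753), 83.96102142333984) 0.63
top narrow_press lid rect ((0.6302992701530457, 0.24900619685649872), (0.05704305320978165, 0.09791508316993713), 81.38575744628906) 0.81
```

View pics/t1.png

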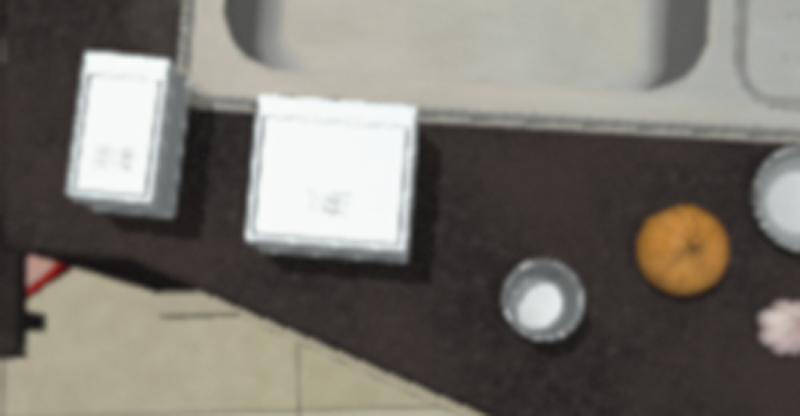

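View pics/s1.png

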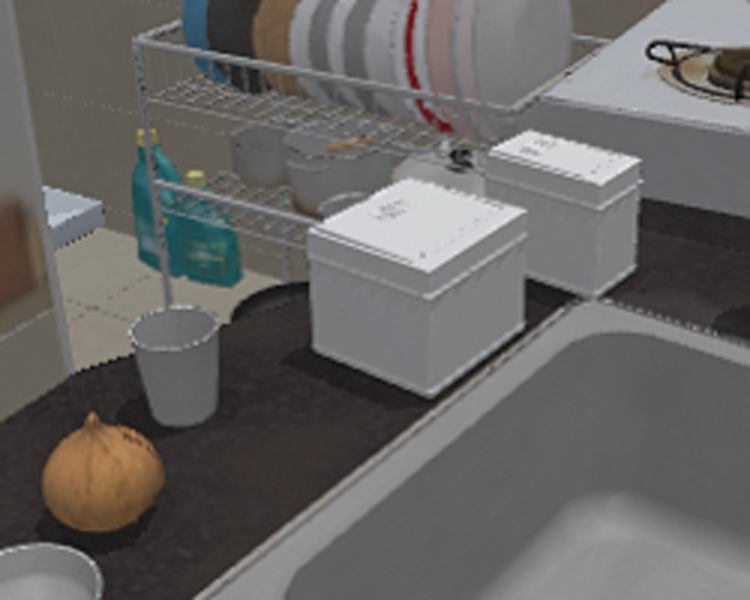

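```bash
python3 - <<'E'
from bench import *
from h import *
from scipy.optimize import least_squares as ls
F={n:grab_frame(n) for n in("side","top")}
# corner order: (back,left)(back,right)(front,right)(front,left) in caddy axes
C=np.array([[.06,.065],[.06,-.065],[-.06,-.065],[-.06,.065]])
top=np.array([[258,95],[417,105],[410,250],[246,242]])/3.2+[130,140]
side=np.array([[527,210],[430,270],[310,228],[410,180]])/3+[120,110]
def W(q,L):
    c,s=np.cos(q[2]),np.sin(q[2]);L=np.array(L)
    return np.c_[L@np.array([[c,s],[-s,c]])+q[:2],np.full(len(L),.115)]
for names in(("top",),("side",),("top","side")):
    g=lambda q:np.concatenate([(proj(F[n],W(q,C))-{"top":top,"side":side}[n]).ravel() for n in names])
    s=ls(g,[.588,.075,-.1]);print(names,s.x.round(4),"rms px",np.sqrt(np.mean(s.fun**2)).round(2),"pad",W(s.x,[[-.026,0]]).round(4))
q=s.x
o=readout.get_obs();R=cv2.Rodrigues(o["orientation"])[0];print(R.round(3))
for n,f in F.items(): print(n,proj(f,W(q,[[-.026,0]])))
E
```

```text
('top',) [ 0.5909  0.0729 -0.0853] rms px 0.36 pad [[0.565  0.0751 0.115 ]]
('side',) [ 0.5959  0.075  -0.1077] rms px 0.84 pad [[0.57   0.0778 0.115 ]]
('top', 'side') [ 0.5935  0.0743 -0.0939] rms px 1.02 pad [[0.5676 0.0767 0.115 ]]
[[-0.94   0.341 -0.   ]
 [ 0.341  0.94   0.   ]
 [ 0.     0.    -1.   ]]
side [[250.10852501 180.35183756]]
top [[232.6884965  202.81554536]]
```

>>> step_arm([
  [-0.05,-0.04,0,0,0,0,1],
  [-0.14,-0.11,0,0,0,0,1],
  [-0.23,-0.19,0,0,0,0,1],
  [-0.32,-0.26,0,0,0,0,1],
  [-0.42,-0.34,0,0,0,0,1],
  [-0.52,-0.42,0,0,0,0,1],
  [-0.62,-0.5,0,0,0,0,1],
  [-0.72,-0.58,0,0,0,0,1],
  [-0.8,-0.65,0,0,0,0,1],
  [-0.84,-0.68,0,0,0,0,1],
])

```text
clock: 3.55
tcp_pos: [0.5105, 0.1677, 0.3043]
orientation: [0.552, 3.092, -0.001]
contact_force: [0.5, 0.6, -0.1]
grip_width: -0.0002
```

>>> step_arm([
  [-0.05,-0.04,0,0,0,0,1],
  [-0.11,-0.085,0,0,0,0,1],
  [-0.155,-0.12,0.02,0,0,0,1],
  [-0.169,-0.132,0.06,0,0,0,1],
  [-0.169,-0.132,0.1,0,0,0,1],
  [-0.169,-0.132,0.14,0,0,0,1],
  [-0.169,-0.132,0.165,0,0,0,1],
  [-0.169,-0.132,0.178,0,0,0,1],
  [-0.169,-0.132,0.178,0,0,0,1],
  [-0.169,-0.132,0.178,0,0,0,1],
])

```text
clock: 4.8
tcp_pos: [0.5675, 0.0765, 0.2161]
orientation: [0.552, 3.091, -0.0]
contact_force: [-0.0, 0.4, 0.2]
grip_width: -0.0
```

```bash
python3 - <<'E'
from bench import *
from h import *
o=readout.get_obs();R=cv2.Rodrigues(o["orientation"])[0]
print(o["tcp_pos"],R.round(4).tolist(),o["contact_force"],o["joints"].round(2))
tip=o["tcp_pos"]+R@[0,0,.073];print("tip",tip,"shift tool mm to pad",(R.T@([.567,.0765,.115]-tip)*1000).round(1))
f=grab_frame("side");t=proj(f,[tip,[.567,.0765,.115]]);print(t)
u,v=t.mean(0).astype(int);im=np.ascontiguousarray(f["img"])
cv2.imwrite("pics/s2.png",cv2.resize(im[v-60:v+60,u-70:u+70],(700,600),interpolation=2)[...,::-1]);print(u-70,v-60)
E
```

```text
[0.5674938  0.07652845 0.21610873] [[-0.9382, 0.346, 0.0022], [0.346, 0.9382, -0.0004], [-0.0022, 0.0004, -1.0]] [-0.00805107  0.38898799  0.1651039 ] [-0.45  0.42  0.27  1.9  -0.14  0.84  1.11]
tip [0.56765243 0.07649785 0.14310891] shift tool mm to pad [ 0.7 -0.2 28.1]
[[249.73610283 169.557498  ]
 [249.83448089 180.33158907]]
179 114
```

View pics/s2.png

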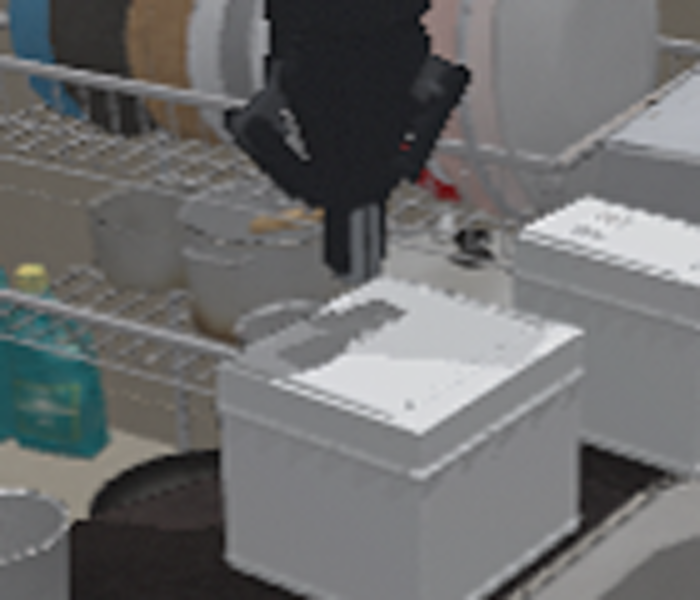

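>>> step_arm([
  [0,0,0.015,0,0,0,1],
  [0,0,0.03,0,0,0,1],
  [0,0,0.042,0,0,0,1],
  [0,0,0.05,0,0,0,1],
  [0,0,0.053,0,0,0,1],
  [0,0,0.055,0,0,0,1],
  [0,0,0.057,0,0,0,1],
  [0,0,0.058,0,0,0,1],
  [0,0,0.059,0,0,0,1],
  [0,0,0.06,0,0,0,1],
])

```text
clock: 6.1
tcp_pos: [0.5675, 0.0765, 0.1866]
orientation: [0.552, 3.09, 0.0]
contact_force: [-2.2, 0.9, 5.2]
grip_width: -0.0003
```

>>> step_arm([
  [0,0,0.001,0,0,0,1],
  [0,0,0.002,0,0,0,1],
  [0,0,0.003,0,0,0,1],
  [0,0,0.004,0,0,0,1],
  [0,0,0.0045,0,0,0,1],
  [0,0,0.005,0,0,0,1],
  [0,0,0.0055,0,0,0,1],
  [0,0,0.006,0,0,0,1],
  [0,0,0.006,0,0,0,1],
  [0,0,0.006,0,0,0,1],
])

```text
clock: 7.35
tcp_pos: [0.5676, 0.0764, 0.1842]
orientation: [0.552, 3.09, 0.001]
contact_force: [-3.0, -0.6, 6.0]
grip_width: 0.0001
```

>>> step_arm([
  [0,0,0.0005,0,0,0,1],
  [0,0,0.001,0,0,0,1],
  [0,0,0.0015,0,0,0,1],
  [0,0,0.002,0,0,0,1],
  [0,0,0.0025,0,0,0,1],
  [0,0,0.0025,0,0,0,1],
  [0,0,0.0025,0,0,0,1],
  [0,0,0.0025,0,0,0,1],
  [0,0,0.0025,0,0,0,1],
  [0,0,0.0025,0,0,0,1],
])

```text
clock: 8.6
tcp_pos: [0.5677, 0.0764, 0.1836]
orientation: [0.552, 3.09, 0.001]
contact_force: [-2.1, 0.6, 7.0]
grip_width: -0.0001
```

>>> step_arm([
  [0,0,0.0005,0,0,0,1],
  [0,0,0.001,0,0,0,1],
  [0,0,0.0015,0,0,0,1],
  [0,0,0.002,0,0,0,1],
  [0,0,0.0025,0,0,0,1],
  [0,0,0.0025,0,0,0,1],
  [0,0,0.0025,0,0,0,1],
  [0,0,0.0025,0,0,0,1],
  [0,0,0.0025,0,0,0,1],
  [0,0,0.0025,0,0,0,1],
])

```text
clock: 9.85
tcp_pos: [0.5677, 0.0764, 0.1831]
orientation: [0.552, 3.09, 0.002]
contact_force: [-2.8, -0.7, 7.5]
grip_width: 0.0001
```

>>> step_arm([
  [0,0,0.0005,0,0,0,1],
  [0,0,0.001,0,0,0,1],
  [0,0,0.0015,0,0,0,1],
  [0,0,0.002,0,0,0,1],
  [0,0,0.0025,0,0,0,1],
  [0,0,0.0025,0,0,0,1],
  [0,0,0.0025,0,0,0,1],
  [0,0,0.0025,0,0,0,1],
  [0,0,0.0025,0,0,0,1],
  [0,0,0.0025,0,0,0,1],
])

```text
clock: 11.1
tcp_pos: [0.5677, 0.0764, 0.183]
orientation: [0.552, 3.089, 0.003]
contact_force: [-5.1, -0.1, 11.6]
grip_width: -0.0001
```

>>> step_arm([
  [0,0,-0.06,0,0,0,1],
  [0,0,-0.16,0,0,0,1],
  [0.03,0,-0.26,0,0,0,1],
  [0.08,0,-0.34,0,0,0,1],
  [0.13,0,-0.38,0,0,0,1],
  [0.15,0,-0.4,0,0,0,1],
  [0.15,0,-0.4,0,0,0,1],
  [0.15,0,-0.4,0,0,0,1],
  [0.15,0,-0.4,0,0,0,1],
  [0.15,0,-0.4,0,0,0,1],
])

```text
clock: 12.35
tcp_pos: [0.4968, 0.1018, 0.382]
orientation: [0.553, 3.09, 0.001]
contact_force: [0.1, 0.2, 0.4]
grip_width: 0.0001
```

>>> step_arm([
  [0,0,0,0,0,0,1],
  [0,0,0,0,0,0,1],
  [0,0,0,0,0,0,1],
  [0,0,0,0,0,0,1],
  [0,0,0,0,0,0,1],
  [0,0,0,0,0,0,1],
  [0,0,0,0,0,0,1],
  [0,0,0,0,0,0,1],
  [0,0,0,0,0,0,1],
  [0,0,0,0,0,0,1],
])

```text
clock: 13.6
tcp_pos: [0.4969, 0.1018, 0.3821]
orientation: [0.554, 3.09, 0.002]
contact_force: [-0.1, 0.5, -0.9]
grip_width: -0.0001
```

```bash
python3 - <<'E'
from bench import *
import cv2
f=grab_frame("side");cv2.imwrite("pics/s3.png",cv2.resize(f["img"][60:310,120:370],(600,600))[...,::-1])
E
```

```text
(no output)
```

View pics/s3.png

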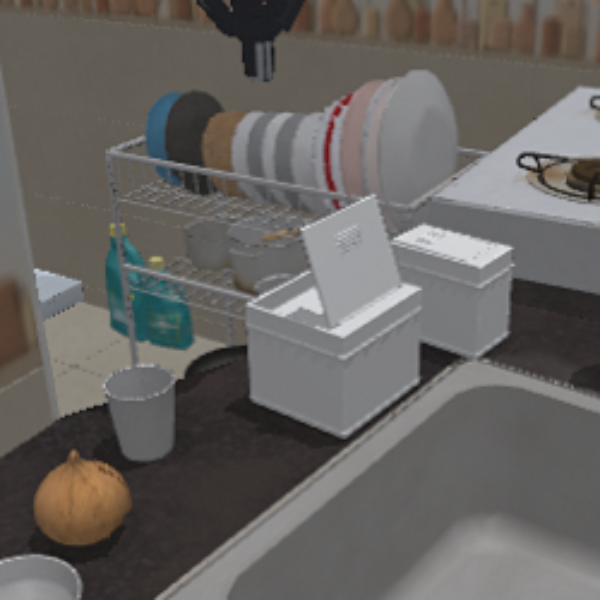

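The wide lid stands up (crop about (350,260)), the hand is well clear, and the narrow caddy is still shut. I'll wait more than a second, check the lid angle, then hand in.

>>> step_arm([
  [0,0,0,0,0,0,1],
  [0,0,0,0,0,0,1],
  [0,0,0,0,0,0,1],
  [0,0,0,0,0,0,1],
  [0,0,0,0,0,0,1],
  [0,0,0,0,0,0,1],
  [0,0,0,0,0,0,1],
  [0,0,0,0,0,0,1],
  [0,0,0,0,0,0,1],
  [0,0,0,0,0,0,1],
])

```text
clock: 14.9
tcp_pos: [0.4969, 0.1019, 0.3821]
orientation: [0.553, 3.09, 0.002]
contact_force: [0.5, 0.5, 0.5]
grip_width: -0.0002
```

>>> step_arm([
  [0,0,0,0,0,0,1],
  [0,0,0,0,0,0,1],
  [0,0,0,0,0,0,1],
  [0,0,0,0,0,0,1],
  [0,0,0,0,0,0,1],
  [0,0,0,0,0,0,1],
  [0,0,0,0,0,0,1],
  [0,0,0,0,0,0,1],
  [0,0,0,0,0,0,1],
  [0,0,0,0,0,0,1],
])

```text
clock: 16.15
tcp_pos: [0.4969, 0.1018, 0.382]
orientation: [0.553, 3.09, 0.002]
contact_force: [0.1, 0.2, -0.4]
grip_width: 0.0003
```

```bash
python3 - <<'E'
from bench import *
from h import *
f=grab_frame("side");im=f["img"].copy()
c,s=np.cos(-.094),np.sin(-.094)
for a,col in((1.27,(255,0,0)),(1.1,(0,0,255))):
    P=[]
    for y,l in((.058,0),(-.058,0),(-.058,.096),(.058,.096)):
        X=.042-l*np.cos(a);P.append([.5935+c*X-s*y,.0743+s*X+c*y,.115+l*np.sin(a)])
    p=proj(f,P);print(a,p.round(1).tolist())
    big=cv2.resize(im,None,fx=5,fy=5,interpolation=2) if a==1.27 else big
    cv2.polylines(big,[(p*5+2).astype(np.int32)],True,col,1)
cv2.imwrite("pics/s4.png",big[650:1250,1050:1700][...,::-1])
t=tip_of("onion",f),tip_of("tumbler",f)
print([[atz(f,d["point"],0).round(3) for d in x[:1]] for x in t],readout.get_obs()["clock"])
E
```

```text
1.27 [[287.4, 178.8], [258.3, 197.1], [246.8, 155.3], [277.7, 140.1]]
1.1 [[287.4, 178.8], [258.3, 197.1], [241.4, 156.5], [272.4, 141.4]]
[[array([ 0.532, -0.218,  0.   ])], [array([ 0.476, -0.091,  0.   ])]] 16.3
```

View pics/s4.png

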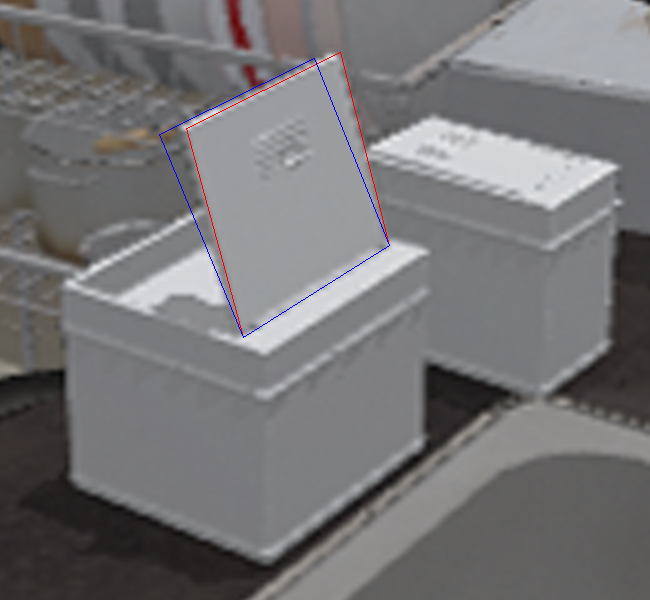

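The lid's outline matches the model drawn at 1.27 rad (red) and not the one at 1.1 (blue). The narrow caddy is shut.

```bash
python3 -c "
from bench import *
print(r.hand_in())"
```

```text
the job is handed in; nothing more can be done
None
```

The wide caddy is open: its lid sprang up by itself after one press and was still fully up when I handed the job in. No verdict was reported.

- **Press:** I located the wide caddy in both cameras. The pad estimates from the two cameras agreed to about 6 mm. I pressed once with the shut fingertips on the middle of the pad, in small steps. The measured force was about 5 to 7.5 N through the latch travel, rising to 11.6 N vertical just at the stop, well below 40 N.
- **Release:** I then lifted the hand quickly up and away, and the lid rose on its own.
- **Last checks:** About 4 s later the lid matched the 1.27 rad model in the side picture, clearly past 1.1. The hand was well clear and the force reading was near zero. The narrow caddy was shut. Re-measured with the side camera, the onion was within 5 mm and the tumbler within 6 mm of their starting readings, about what the detector scatters.
- **Disagreement:** The networks' pad points differed by about 22 mm in y between the two cameras, so I used a fit to the caddy's corners instead. That fit matched the pad as seen in both pictures.

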